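Stow the stamp pad under its holder's spring flap

ROBOT

A 6-joint arm with a two-finger parallel gripper is mounted at the origin on a cart in front of the work surface, level with it; the furniture and walls round the work are solid. World frame = base frame: x ahead of the robot, y to its left, z up, the work surface at z = 0. Lengths are in m, angles in rad, forces in N, time in s.
With the tool pointing down it reaches from about 0.375 to 0.9 m from the base axis. Payload 3.1 kg.
Tool frame: the origin (TCP) lies between the finger pads; the fingertips stand 25 mm ahead of it and the grasp point (between the pads) lies 6 mm ahead of it; y points along the fingers, x is the direction in which the jaws open and shut, and the axes are right-handed (so a half turn about y gives the same grasp; the last joint's range is limited). The gripper opens to 87 mm and grips with 3 to 60 N. Pads are 19 mm wide; open, the fingers measure 117 mm over their backs; the gripper's body (75 mm by 190 mm) begins 51 mm behind the grasp point.
Start: joints at [-0.178, 0.527, 1.433, -0, 1.181, -0.178], TCP at [0.625, 0, 0.248] pointing down, gripper open.
Joint ranges: [-3.08, 3.08], [-0.75, 2.2], [0.22, 2.44], [-1.43, 4.57], [0, 2.65], [-2.85, 2.85]. Speed limits (rad/s): [2.79, 2.79, 3.14, 3.14, 3.14, 3.14].

INTERFACE

Orientations are given as a unit quaternion [x, y, z, w].
In Python, from rig import robot gives the robot as it stands.
- The arm moves only by the tool carry_out, never from a script. Its argument "moves" is a list of rows, each a list of 7 numbers: the opening, from 0 (shut) to 1 (fully open), then the shift along the tool's x, y, z in cm, then the turn, a rotation vector about the tool's x, y, z in rad. In form: [[grip, x, y, z, rx, ry, rz], ...]. A call has 1 to 20 rows; each row is the pose to reach, as a shift and turn from the pose commanded when the call began, along the tool's axes at that moment; what a row does not reach only later rows make up. A row lasts 1/10 s, in which the tool goes at most 50 mm and 8.59 degrees, less where a joint would pass 70% of its speed; a pose out of reach is approached as far as the arm can. A call with a gripper value outside its range is refused whole. The fingers move at their own pace and stop on an object; "force" is the grip in N (left out, the last holds). Time passes only in rows, so rows that repeat a pose let the fingers close. It gives the time, the measured TCP pose, the force and the opening at its end, in the units of the state.
- robot.get_obs(): the state, without advancing time (a new reading comes with each control period).
- robot.camera(name): name is "scene" or "side" or "wrist"; returns the picture (384x512x3 uint8, red, green, blue); there is no depth.
- robot.camera_params(name): a dict with "fx", "fy", "cx", "cy" (pixels), "extrinsics" (4x4, takes a point from camera to world coordinates); the wrist camera has in their place "mount" (4x4, takes a point from camera to tool coordinates, whose origin is the TCP and whose axes are the tool frame's). Camera axes: x right, y down, z forward; pixel columns grow to the right and rows downward; lengths in m; the calibration is good to about 2 mm. A picture is of the moment at which its call begins: read the wrist's pose just before it. camera_params takes no time and is no camera call.
- robot.hand_in(): hands the job in, once; it reports no verdict.
The state is a dict: "time": time; "q": joint angles; "joint_velocities": joint speeds; "joint_torque": joint torques, N m; "position": TCP position; "tool_rot": TCP orientation; "ft_force": force on the tool from outside, world axes, zero at the start; "moment": the same for the moment, N m; "grip_width": finger opening in m.
Only numpy, scipy, OpenCV 4.12 (cv2) and the standard library are available. Lean on these libraries where they do the work, as an engineer would, in place of code of your own. Each camera call takes 0.05 s, during which the arm holds its last target.

TASK

Put the stamp pad away in its holder without grasping or lifting it: with one fingertip press the holder's long bar down and keep it down so that the sprung flap stands open, and with the other fingertip push the pad along the lane, under the flap, until it meets the stop at the end. Then let go of both so that the flap springs down onto the pad, and leave the other things alone.

Things in the scene. Friction and masses are not known exactly. Their poses are not given: they have to be found in the camera images.
- holder: Flat grey metal stamp-pad holder, fixed on a board raised over the table; the board's top (world z = 0.085 m) is the work surface. Origin: on the board's top, on the lane's centre line; +x runs along the lane from its open end (robot's side) to the stop, +y is the press bar's side (left), z up. Base 3 mm thick, x -140 to 130, y -51 to 105 mm. Axle along x at y = 49, z = 24 mm, posts 27 mm high.
- flap (a joint): Angle of the one-piece steel spring flap about the axle: 0 closed, 0.63 rad fully open (hard stop); pressing the bar down raises the gate. A spring closes it: about 3 N down on the bar starts it, 6 N holds it fully open. Closed, its gate bars the lane and the pad cannot push it open. From 0.40 rad on, the pad passes freely under it; let down onto the pad it rests at about 0.33 rad.
- bar_mid (a point): Middle of the top face of the flap's press bar, a flat ribbed plate 165 mm long (holder x -135 to +30 mm), 36 mm wide. Closed: about holder y = 85, z = 30 mm, sloping up outwards by 0.63 rad. Fully open: level, y = 64 to 100 mm, top at holder z = 8 mm. A fingertip at holder z = 8 to 13 mm, y = 75 to 95 mm opens the flap far enough and can slide along the whole bar.
- gate_edge (a point): Middle of the lower edge of the flap's gate, which is 8 mm thick (holder x = 53 to 61 mm) and 30 mm wide (y -28 to +2 mm when closed) and hangs from an arm off the axle; at holder z = 5 mm when closed. Raised, gate and arm reach up to about holder z = 75 mm.
- pad_home (a point): Point on the lane floor, holder (67, 0, 3) mm, where the pad's origin lies when the pad is against the stop. The stop, 16 mm high, has its face at holder x = 115 mm. The lane lies between two aluminium rails 12 mm high, inner faces at holder y = -38 and +38 mm, x -125 to +125 mm.
- stamp_pad: Closed dark flat tin stamp pad with a label on its lid, 96 mm long, 68 mm wide, 19 mm high, about 0.09 kg. It lies in the lane, before the closed flap, long side along the lane. Origin: centre of its underside; its own y axis lies along its long side (its ends are 48 mm from the origin), its z is up. It only slides; its lid stays shut.
- wooden_stamp: Turned wooden hand stamp, 34 x 48 x 81 mm high, standing right of the holder (on the -y side); bystander. Origin: centre of the underside.
- brass_weight: Brass weight with a knob, 34 mm diameter, 44 mm high, standing right of the holder; bystander. Origin: centre of the underside.
- desk_stapler: Desk stapler, 128 mm long, 42 mm high, left of the holder; bystander. Origin: centre of the underside.
- marker: Marker pen, 135 mm long, lying left of the holder; bystander. Origin: centre of the underside.

How it is judged:
On the way, in this order (a step that is already met when the one before it is completed fails the run):
1. the flap is held open by a finger while the pad is still in front of it (value of joint flap above 0.36 rad and contact force between the fingers and flap above 0.3 N and x of stamp_pad in the frame of holder below 0.01 m), for 0.1 s.
2. the pad is under the flap, which a finger still holds open (value of joint flap above 0.33 rad and contact force between the fingers and flap above 0.3 N and x of stamp_pad in the frame of holder above 0.035 m), for 0.05 s.
At the end, for the whole second after the job is handed in: The pad lies flat in the lane against the stop (within 7 mm along the lane, 10 mm in all, turned by less than 0.12 rad), the flap has sprung down and presses on its top, and everything is at rest (x of stamp_pad in the frame of holder above 0.06 m and horizontal distance between stamp_pad and pad_home below 0.01 m and angle between the y axis of stamp_pad and the x axis of holder, either way round below 0.12 rad and angle between stamp_pad's own z axis and vertical below 0.08 rad and height (world z) of stamp_pad below 0.092 m and value of joint flap between 0.2 and 0.42 rad and contact force between flap and stamp_pad above 0.3 N and linear speed of stamp_pad below 0.01 m/s); the robot touches nothing.
It fails at once if the pad is lifted or tipped (height (world z) of stamp_pad above 0.1 m or angle between stamp_pad's own z axis and vertical above 0.25 rad).
It fails at once if a bystander is moved (distance of any of wooden_stamp, brass_weight, desk_stapler, marker from where it was at the start of the episode above 0.02 m).
It also fails if it takes over 45 s, if anything falls off the work surface, if the arm or the gripper's body presses on something with over 40 N, if the wrist force passes 120 N, or if a joint passes its speed limit or range.

## Working session

There is one attempt and no reset: what is moved stays moved. The work goes in short steps, Python scripts to look and compute and a tool call to move; the robot and the scene stay as the last step left them, time stands still between calls to the robot, and variables do not carry over. Pictures are saved under pics/ and viewed, and the job is handed in when it is done.

Besides the shell and the picture viewer there is one more tool, called after "Emit:" by a JSON object that holds its "name" and its "arguments". carry_out: Moves the arm, as the interface text tells. Its arguments: {"type":"object","properties":{"moves":{"type":"array"},"force":{"type":"number"}},"required":["moves"]}

```bash
mkdir -p pics; ls; python3 - <<'E'
from rig import robot
import cv2
o=robot.get_obs(); print(o)
for n in ["scene","side","wrist"]:
    im=robot.camera(n); cv2.imwrite(f"pics/{n}0.png",im[:,:,::-1]); p=robot.camera_params(n); print(n,p)
E
```

```text
pics
{'time': 0.0, 'q': array([-1.78524945e-01,  5.28487935e-01,  1.43392398e+00, -3.52029301e-05,
        1.18140726e+00, -1.78531128e-01]), 'joint_velocities': array([-2.63101619e-03, -1.44863479e-03,  6.46559522e-04,  8.25085292e-05,
        1.16729307e-03, -6.37323354e-04]), 'joint_torque': array([-5.45745443e-04, -4.40045428e+01, -1.76593530e+01,  6.32597599e-02,
        5.83207863e-02, -1.53719384e-04]), 'position': array([6.24302957e-01, 1.30370201e-04, 2.46551324e-01]), 'tool_rot': array([-0.70697788,  0.0007698 ,  0.00078365,  0.70723481]), 'ft_force': array([-0.07959581,  0.31232826, -0.29931581]), 'moment': array([ 0.01380069,  0.02616157, -0.0056089 ]), 'grip_width': 0.08698036312644497}
scene {'fx': 453.37316968848586, 'fy': 453.37316968848586, 'cx': 265.20200236916014, 'cy': 191.09037573913778, 'extrinsics': array([[ 0.85744701, -0.20529711,  0.47184502,  0.04577996],
       [-0.51431809, -0.37074181,  0.77332232, -0.81464549],
       [ 0.01617184, -0.90576134, -0.42347947,  0.63589486],
       [ 0.        ,  0.        ,  0.        ,  1.        ]])}
side {'fx': 452.3896883997716, 'fy': 452.3896883997716, 'cx': 251.53897287253295, 'cy': 191.80998498356706, 'extrinsics': array([[-0.92722921, -0.18084861,  0.32793257,  0.23864355],
       [-0.37431339,  0.4747722 , -0.79654306,  0.97085917],
       [-0.01163956, -0.86132754, -0.50791671,  0.69851577],
       [ 0.        ,  0.        ,  0.        ,  1.        ]])}
wrist {'fx': 335.91334541935254, 'fy': 335.91334541935254, 'cx': 256.5960046440757, 'cy': 192.80049522835083, 'mount': array([[ 9.99997537e-01,  7.29163318e-04,  2.09634543e-03,
         2.56152230e-05],
       [-1.80759047e-03, -2.80548966e-01,  9.59838012e-01,
        -1.36416584e-01],
       [ 1.28800621e-03, -9.59839438e-01, -2.80546957e-01,
         7.74905670e-02],
       [ 0.00000000e+00,  0.00000000e+00,  0.00000000e+00,
         1.00000000e+00]])}
```

View pics/scene0.png

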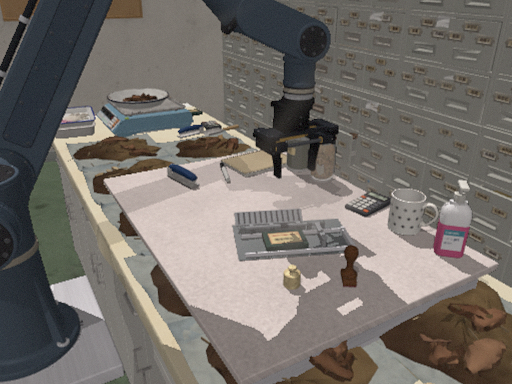

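View pics/side0.png

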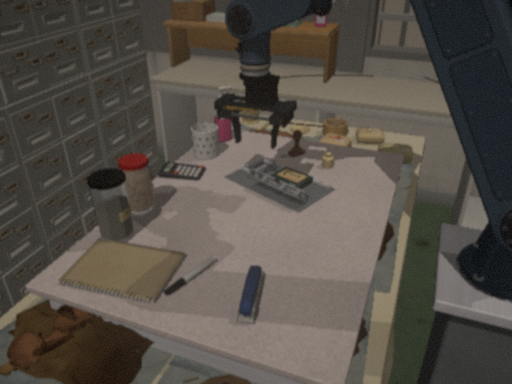

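View pics/wrist0.png

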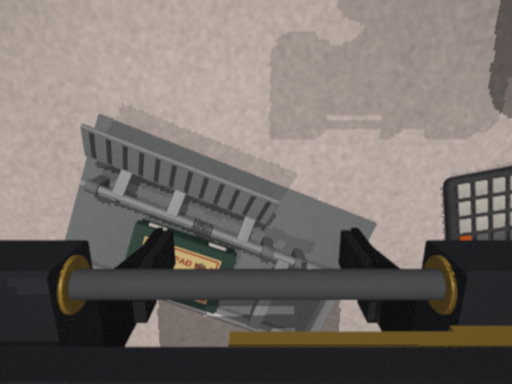

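```bash
python3 - <<'E'
import cv2
a=cv2.imread('pics/scene0.png')[190:300,215:375]; cv2.imwrite('pics/s_c.png',cv2.resize(a,None,fx=5,fy=5,interpolation=cv2.INTER_CUBIC))
a=cv2.imread('pics/side0.png')[120:220,210:350]; cv2.imwrite('pics/d_c.png',cv2.resize(a,None,fx=5.7,fy=5.7,interpolation=cv2.INTER_CUBIC))
a=cv2.imread('pics/wrist0.png')[100:345,50:390]; cv2.imwrite('pics/w_c.png',cv2.resize(a,None,fx=2.35,fy=2.35,interpolation=cv2.INTER_CUBIC))
E
```

```text
(no output)
```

View pics/s_c.png

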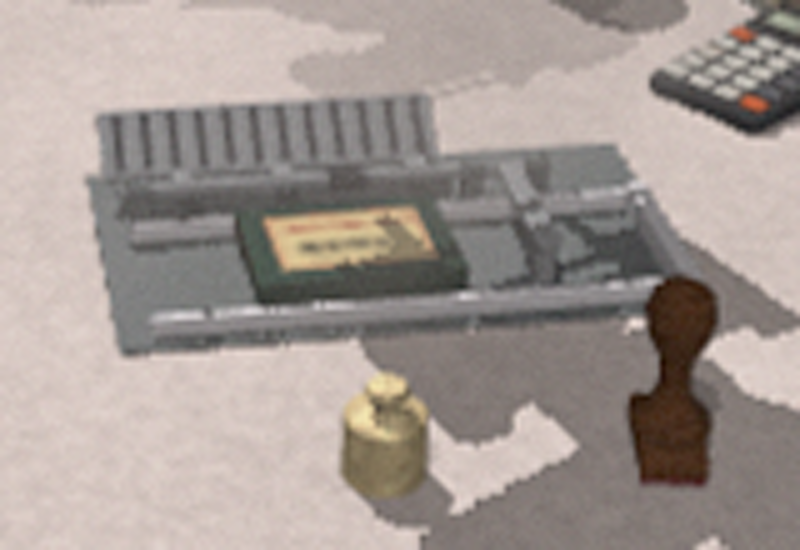

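View pics/d_c.png

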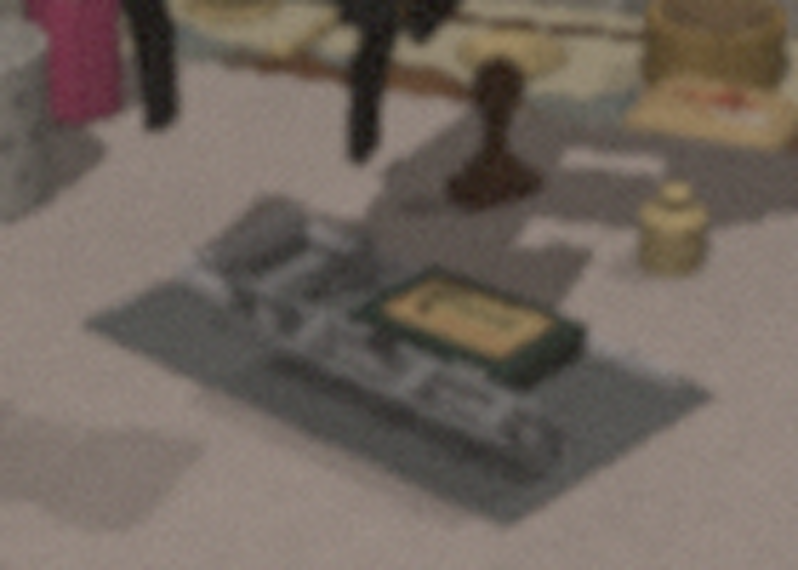

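View pics/w_c.png

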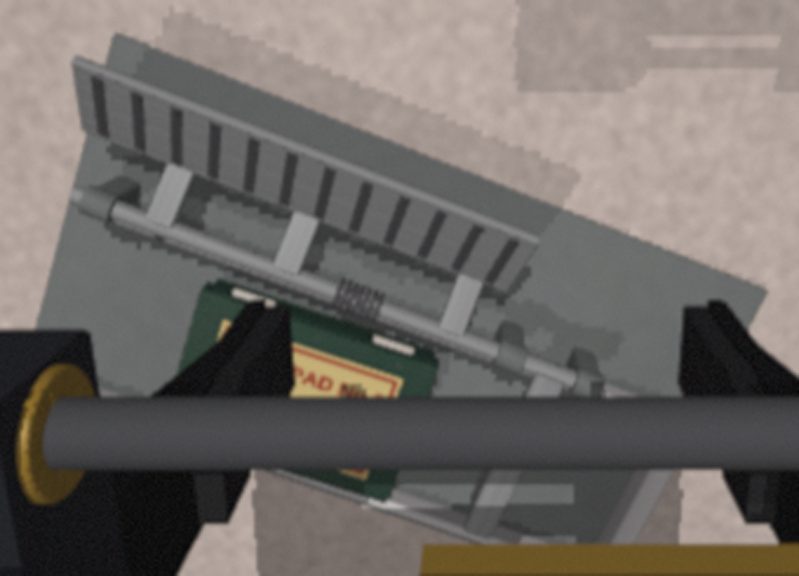

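```bash
cat > h.py <<'E'
import numpy as np
from scipy.spatial.transform import Rotation as R
from scipy.optimize import least_squares
from rig import robot
def cam(n,pos=None,quat=None):
    p=robot.camera_params(n); K=(p['fx'],p['fy'],p['cx'],p['cy'])
    if n=='wrist':
        T=np.eye(4);T[:3,:3]=R.from_quat(quat).as_matrix();T[:3,3]=pos;E=T@p['mount']
    else: E=p['extrinsics']
    return K,E
def proj(c,P):
    K,E=c; q=np.linalg.inv(E)@np.r_[P,1]; return np.array([K[0]*q[0]/q[2]+K[2],K[1]*q[1]/q[2]+K[3]])
def ray(c,uv,z):
    K,E=c; d=E[:3,:3]@np.array([(uv[0]-K[2])/K[0],(uv[1]-K[3])/K[1],1]); o=E[:3,3]; return o+d*(z-o[2])/d[2]
E
python3 - <<'E'
from h import *
o=robot.get_obs()
C={'scene':cam('scene'),'side':cam('side'),'wrist':cam('wrist',o['position'],o['tool_rot'])}
A=[-140,105,3];B=[130,105,3];D=[-140,-51,3]
obs=[('side',A,(299.5,211.6)),('side',B,(225.4,177)),('side',D,(334.9,189.6)),('scene',A,(232.6,225.6)),('scene',D,(239.4,260.6)),('scene',B,(338,219.2)),('wrist',A,(100.2,114)),('wrist',B,(376,223.4))]
def W(h,P):
    c,s=np.cos(h[2]),np.sin(h[2]); P=np.array(P)/1000; return np.array([h[0]+c*P[0]-s*P[1],h[1]+s*P[0]+c*P[1],.085+P[2]])
for n,P,uv in obs: print(n,P,ray(C[n],uv,.088).round(4))
def f(h,S=obs): return np.concatenate([proj(C[n],W(h,P))-uv for n,P,uv in S])
r=least_squares(f,[.6,0,-.3],loss='soft_l1'); print(r.x); print(f(r.x).reshape(-1,2).round(1))
r2=least_squares(lambda h:f(h,obs[6:]),[.6,0,-.3]);print('wrist only',r2.x)
h=r.x;c,s=np.cos(h[2]),np.sin(h[2])
# pad top corners in scene, z=.107
for n,uv in [('scene',(215+238/5,190+207/5)),('scene',(215+430/5,190+197/5)),('scene',(215+465/5,190+250/5)),('scene',(215+258/5,190+268/5)),('side',(210+437/5.7,120+268/5.7)),('side',(210+585/5.7,120+330/5.7)),('side',(210+515/5.7,120+378/5.7)),('wrist',(50+437/2.35,100+352/2.35)),('wrist',(50+205/2.35,100+283/2.35)),('wrist',(50+395/2.35,100+495/2.35))]:
    p=ray(C[n],uv,.107);d=p[:2]-h[:2];print(n,(1000*np.array([c*d[0]+s*d[1],-s*d[0]+c*d[1]])).round(1))
E
```

```text
side [-140, 105, 3] [0.4862 0.0604 0.088 ]
side [130, 105, 3] [ 0.7324 -0.0365  0.088 ]
side [-140, -51, 3] [ 0.4293 -0.0765  0.088 ]
scene [-140, 105, 3] [0.4838 0.0535 0.088 ]
scene [-140, -51, 3] [ 0.4267 -0.0892  0.088 ]
scene [130, 105, 3] [ 0.7312 -0.0477  0.088 ]
wrist [-140, 105, 3] [0.4908 0.0616 0.088 ]
wrist [130, 105, 3] [ 0.7373 -0.0384  0.088 ]
[ 0.57825564 -0.08815243 -0.38191818]
[[-0.6  0.1]
 [-1.4 -0.8]
 [ 0.6 -1.2]
 [-0.1 -1.8]
 [-0.2 -1.7]
 [-0.1 -2. ]
 [-3.9  0.1]
 [ 0.7  0.7]]
wrist only [ 0.57940613 -0.08796933 -0.38580178]
scene [-77.2  26.5]
scene [13.3 24. ]
scene [ 18.1 -24.6]
scene [-76.6 -27.4]
side [ 13.  -29.6]
side [-79.8 -28.1]
side [-84.1  30.3]
wrist [14.3 39.8]
wrist [-76.2  33.8]
wrist [ 21.3 -26.1]
```

Emit:
{"name": "carry_out", "arguments": {"moves": [[0.8,-2,0,-0.2,0,-0.15,0],[0.8,-5,0,-0.5,0,-0.3,0],[0.8,-8,0,-0.9,0,-0.45,0],[0.8,-11,0,-1.2,0,-0.6,0],[0.8,-12,0,-1.4,0,-0.75,0],[0.8,-12,0,-1.4,0,-0.9,0],[0.8,-12,0,-1.4,0,-1.05,0],[0.8,-12,0,-1.4,0,-1.187,0],[0.8,-12,0,-1.4,0,-1.187,0],[0.8,-12,0,-1.4,0,-1.187,0]]}}

```text
time: 1.15
position: [0.5049, -0.0139, 0.2474]
tool_rot: [-0.587, -0.395, 0.395, 0.587]
ft_force: [1.0, -0.1, -0.3]
grip_width: 0.0694
```

```bash
python3 - <<'E'
from h import *
import cv2
o=robot.get_obs(); print(o['position'],o['tool_rot'],o['grip_width'],o['time'])
np.save('w1.npy',np.r_[o['position'],o['tool_rot']])
im=robot.camera("wrist")[:,:,::-1]; cv2.imwrite("pics/w1.png",cv2.resize(im,None,fx=1.5625,fy=1.5625,interpolation=cv2.INTER_CUBIC)); cv2.imwrite('pics/w1raw.png',im)
E
```

```text
[ 0.50485795 -0.01393326  0.24740598] [-0.58664784 -0.39450969  0.39468255  0.58688339] 0.06941779913983427 1.15
```

View pics/w1.png

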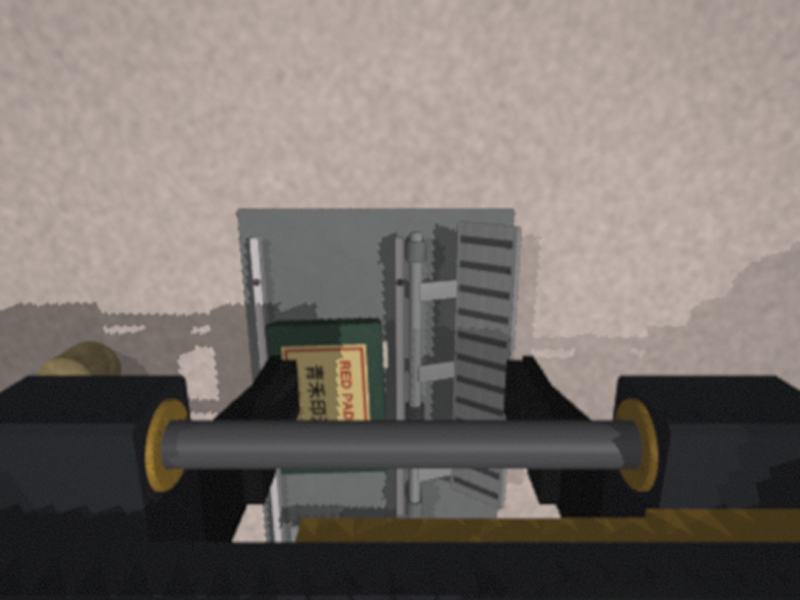

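```bash
python3 - <<'E'
from h import *
w=np.load('w1.npy'); c1=cam('wrist',w[:3],w[3:]); s=1.5625
A=ray(c1,np.array((514,208.5))/s,.088);D=ray(c1,np.array((237.5,209.5))/s,.088)
print(A,D,np.linalg.norm(A-D)); v=(A-D)[:2]; yaw=np.arctan2(v[1],v[0])-np.pi/2; print('yaw',yaw)
cc,ss=np.cos(yaw),np.sin(yaw)
m=(A+D)[:2]/2; h=m-np.array([[cc,-ss],[ss,cc]])@np.array([-.140,.027]); print('holder',h)
def H(uv,z):
    d=ray(c1,np.array(uv)/s,z)[:2]-h; return (1000*np.array([cc*d[0]+ss*d[1],-ss*d[0]+cc*d[1]])).round(1)
print('pad rear top',H((268,324),.107),H((381,320),.107))
print('rails start',H((250,238),.100),H((261,238),.1),H((395,236),.1),H((403,236),.1))
print('bar outer',H((520,228),.1265),'inner',H((458,222),.105), 'inner far',H((455,420),.105))
T=R.from_quat(w[3:]).as_matrix(); print('tool x ang',np.arctan2(T[1,0],T[0,0])-np.pi/2)
d=w[:2]-h; print('TCP',cc*d[0]+ss*d[1],-ss*d[0]+cc*d[1])
E
```

```text
[0.48791532 0.06191121 0.088     ] [ 0.43034453 -0.0814239   0.088     ] 0.15446472187448101
yaw -0.38192943389994816
holder [ 0.57897933 -0.08699054]
pad rear top [-78.9 -33.2] [-81.   29.8]
rails start [-125.9  -41.1] [-125.9  -35.1] [-126.8   37.8] [-126.7   42.1]
bar outer [-134.8   99.5] inner [-134.9   71.3] inner far [-17.7  72.7]
tool x ang -0.3867447385449527
TCP -0.09601002300375919 0.04016739988322887
```

Emit:
{"name": "carry_out", "arguments": {"moves": [[0.8,0.15,2,0.4,0,0,0],[0.8,0.15,4.5,0.4,0,0,0],[0.8,0.15,7,0.4,0,0,0],[0.8,0.15,9,0.4,0,0,0],[0.8,0.15,9,0.4,0,0,0],[0.8,0.15,9,0.4,0,0,0]]}}

```text
time: 1.8
position: [0.5019, -0.011, 0.1576]
tool_rot: [-0.586, -0.395, 0.395, 0.587]
ft_force: [-0.0, -0.1, -0.1]
grip_width: 0.0695
```

```bash
cat > look.py <<'E'
from h import *
import cv2,sys
t=sys.argv[1]
o=robot.get_obs(); c,s=np.cos(-.382),np.sin(-.382); d=o['position'][:2]-[.579,-.087]
print('TCP holder mm',1000*(c*d[0]+s*d[1]),1000*(-s*d[0]+c*d[1]),'tip z',1000*(o['position'][2]-.11),'F',o['ft_force'],o['grip_width'],o['time'])
a=robot.camera('scene')[150:300,205:375,::-1];b=robot.camera('side')[110:230,205:355,::-1]
a=cv2.resize(a,(660,582),interpolation=cv2.INTER_CUBIC);cv2.imwrite(f'pics/{t}_scene.png',a)
b=cv2.resize(b,(700,560),interpolation=cv2.INTER_CUBIC);cv2.imwrite(f'pics/{t}_side.png',b)
E
python3 look.py a
```

```text
TCP holder mm -99.82873622548104 41.74655394906827 tip z 47.57327050331149 F [-0.03393651 -0.10897247 -0.05710577] 0.06949704173264394 1.8
```

View pics/a_scene.png

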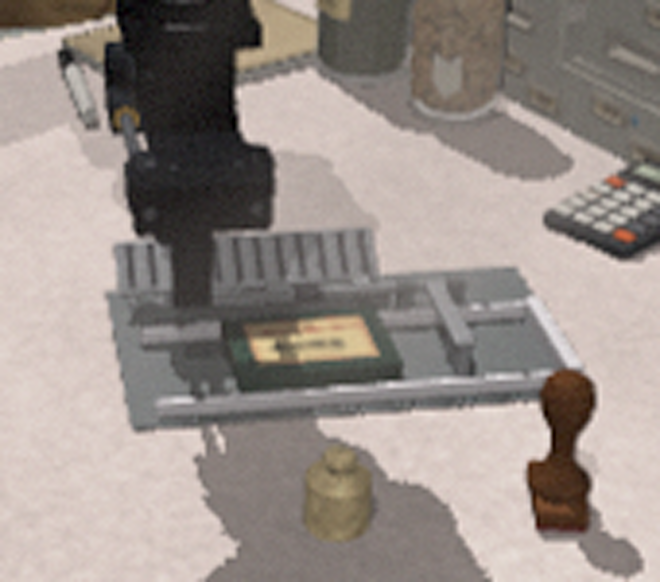

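View pics/a_side.png

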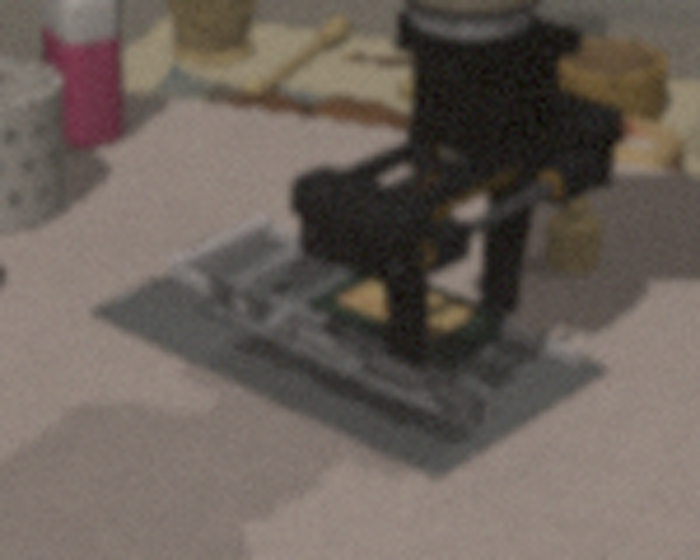

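The fingers stand over the bar and behind the pad's rear end. Next I press down.

Emit:
{"name": "carry_out", "arguments": {"moves": [[0.8,0,0.8,0,0,0,0],[0.8,0,1.6,0,0,0,0],[0.8,0,2.4,0,0,0,0],[0.8,0,3.0,0,0,0,0],[0.8,0,3.4,0,0,0,0],[0.8,0,3.7,0,0,0,0],[0.8,0,3.7,0,0,0,0],[0.8,0,3.7,0,0,0,0]]}}

```text
time: 2.7
position: [0.5019, -0.0124, 0.1207]
tool_rot: [0.587, 0.395, -0.396, -0.585]
ft_force: [-1.8, -5.6, 6.0]
grip_width: 0.0697
```

```bash
python3 look.py b
```

```text
TCP holder mm -99.38024887031325 40.506236292333384 tip z 10.726151295609082 F [-1.77756361 -5.64211883  5.96815583] 0.06971598543364889 2.7
```

View pics/b_scene.png

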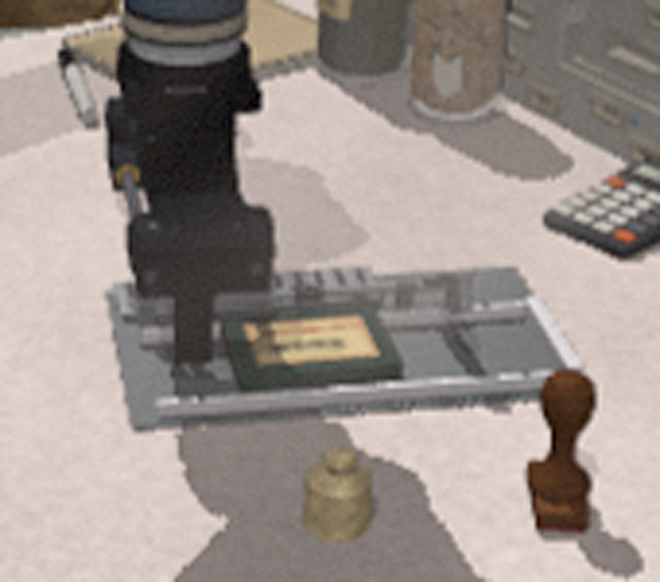

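View pics/b_side.png

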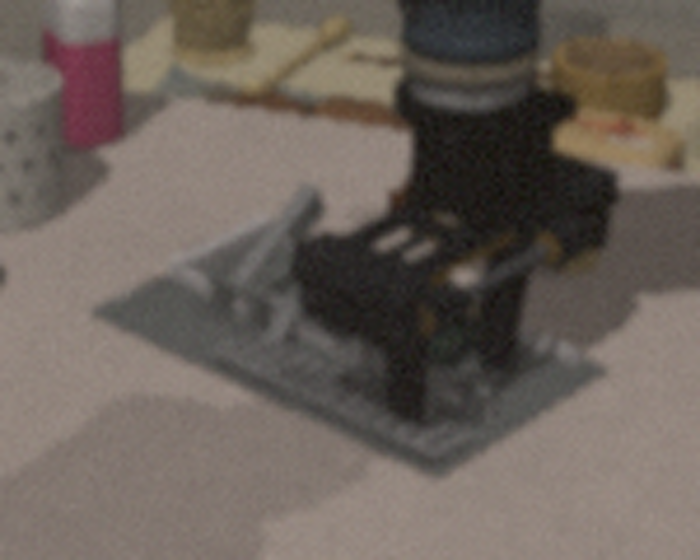

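Emit:
{"name": "carry_out", "arguments": {"moves": [[0.8,0,0.1,-0.6,0,0,0],[0.8,0,0.1,-1.2,0,0,0],[0.8,0,0.1,-1.8,0,0,0],[0.8,0,0.1,-2.4,0,0,0],[0.8,0,0.1,-3.0,0,0,0],[0.8,0,0.1,-3.6,0,0,0],[0.8,0,0.1,-4.2,0,0,0],[0.8,0,0.1,-4.8,0,0,0],[0.8,0,0.1,-5.4,0,0,0],[0.8,0,0.1,-6.0,0,0,0],[0.8,0,0.1,-6.0,0,0,0]]}}

```text
time: 3.9
position: [0.5563, -0.033, 0.1191]
tool_rot: [-0.585, -0.395, 0.396, 0.587]
ft_force: [-1.6, 0.4, 4.7]
grip_width: 0.0697
```

```bash
python3 look.py c
```

```text
TCP holder mm -41.18302441201103 41.60302680690113 tip z 9.094604272852289 F [-1.63258467  0.38018652  4.73045473] 0.06966104544915483 3.9
```

View pics/c_scene.png

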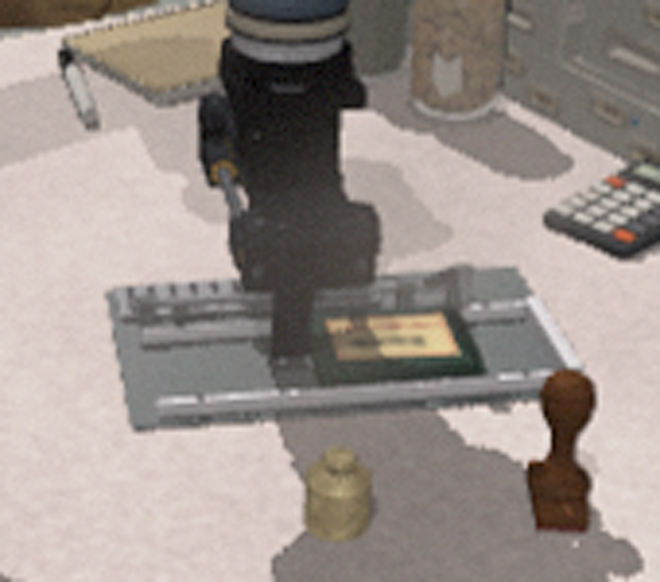

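View pics/c_side.png

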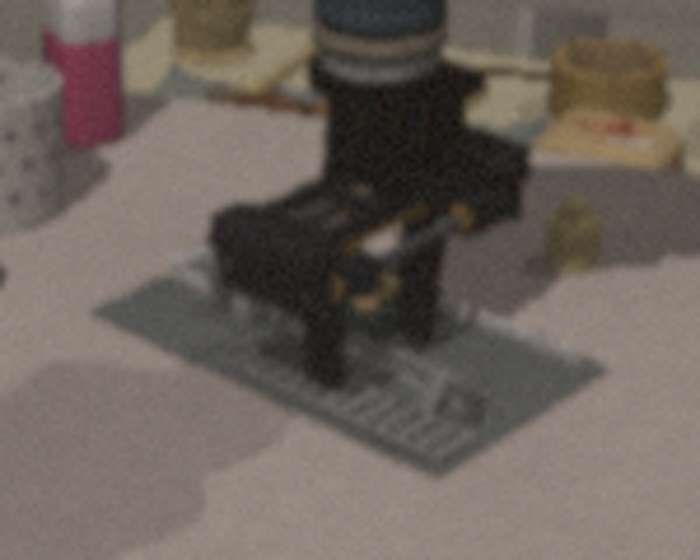

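Emit:
{"name": "carry_out", "arguments": {"moves": [[0.8,0,0,-0.6,0,0,0],[0.8,0,0,-1.2,0,0,0],[0.8,0,0,-1.8,0,0,0],[0.8,0,0,-2.4,0,0,0],[0.8,0,0,-3.0,0,0,0],[0.8,0,0,-3.6,0,0,0],[0.8,0,0,-4.2,0,0,0],[0.8,0,0,-4.4,0,0,0],[0.8,0,0,-4.4,0,0,0]]}}

```text
time: 4.9
position: [0.5966, -0.0493, 0.119]
tool_rot: [-0.585, -0.395, 0.397, 0.587]
ft_force: [-2.6, 1.8, 5.7]
grip_width: 0.0695
```

```bash
python3 look.py d
```

```text
TCP holder mm 2.2710434367852974 41.54243037267249 tip z 9.027470929216976 F [-2.57570614  1.78184664  5.74680797] 0.06951876806373822 4.9
```

View pics/d_scene.png

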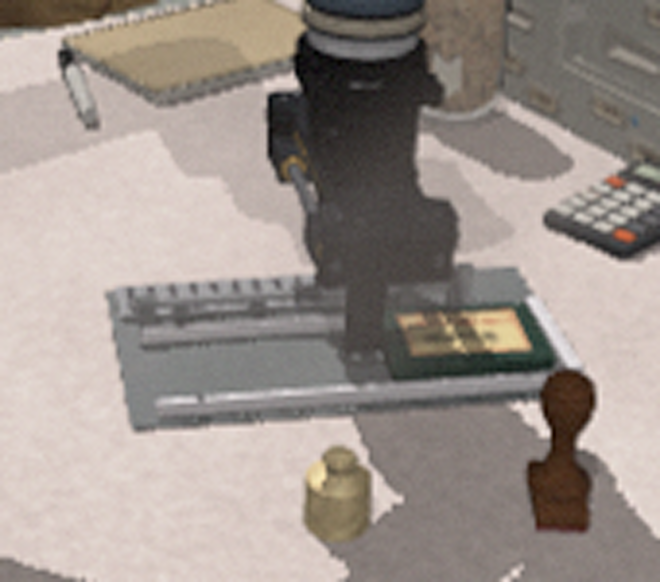

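Emit:
{"name": "carry_out", "arguments": {"moves": [[0.8,0,0,-0.2,0,0,0],[0.8,0,0,-0.4,0,0,0],[0.8,0,0,-0.6,0,0,0],[0.8,0,0,-0.6,0,0,0]]}}

```text
time: 5.4
position: [0.6001, -0.0508, 0.1188]
tool_rot: [-0.584, -0.393, 0.397, 0.589]
ft_force: [-5.7, 2.4, 7.6]
grip_width: 0.0692
```

Emit:
{"name": "carry_out", "arguments": {"moves": [[0.8,0,0,-0.1,0,0,0],[0.8,0,0,-0.2,0,0,0],[0.8,0,0,-0.2,0,0,0]]}}

```text
time: 5.7
position: [0.6003, -0.0509, 0.1187]
tool_rot: [-0.582, -0.393, 0.398, 0.59]
ft_force: [-8.7, 2.1, 9.2]
grip_width: 0.0695
```

```bash
python3 look.py e
```

```text
TCP holder mm 6.3113789789466335 41.44273846813179 tip z 8.691352272715683 F [-8.68514544  2.06461937  9.202039  ] 0.0695211671297343 5.7
```

View pics/e_scene.png

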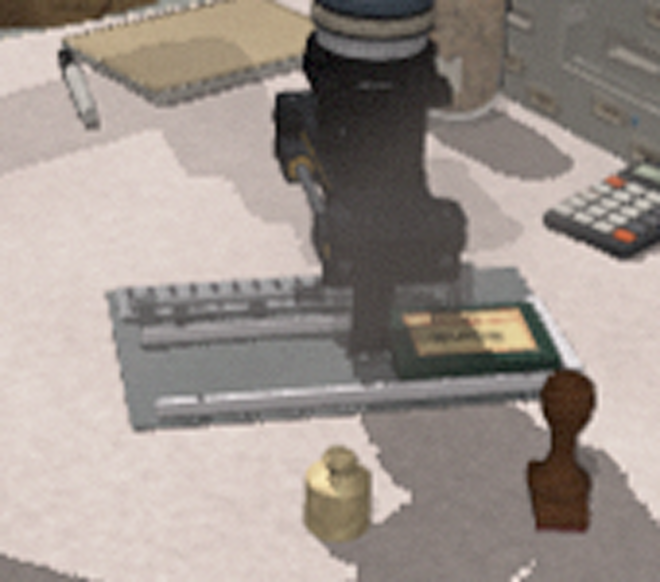

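```bash
cat > ov.py <<'E'
from h import *
import cv2,sys
c,s=np.cos(-.382),np.sin(-.382)
def W(P): x,y,z=np.array(P)/1000; return np.array([.579+c*x-s*y,-.087+s*x+c*y,.085+z])
for n,(x0,y0,x1,y1) in {'scene':(280,205,365,265),'side':(205,120,305,200)}.items():
    k=8; im=robot.camera(n)[y0:y1,x0:x1,::-1]; im=cv2.resize(im,None,fx=k,fy=k,interpolation=cv2.INTER_CUBIC); C=cam(n)
    def L(P,col):
        q=np.array([(proj(C,W(p))-[x0,y0]+.5)*k for p in P]); cv2.polylines(im,[q.astype(int)],True,col,1)
    L([(19,-34,22),(115,-34,22),(115,34,22),(19,34,22)],(0,255,0))
    L([(115,-38,16),(115,38,16)],(0,0,255)); L([(-125,-38,12),(125,-38,12)],(255,0,0)); L([(130,-51,3),(130,105,3),(-140,105,3)],(255,0,255))
    cv2.imwrite(f'pics/{sys.argv[1]}_{n}.png',im)
E
python3 ov.py f
```

```text
(no output)
```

View pics/f_scene.png

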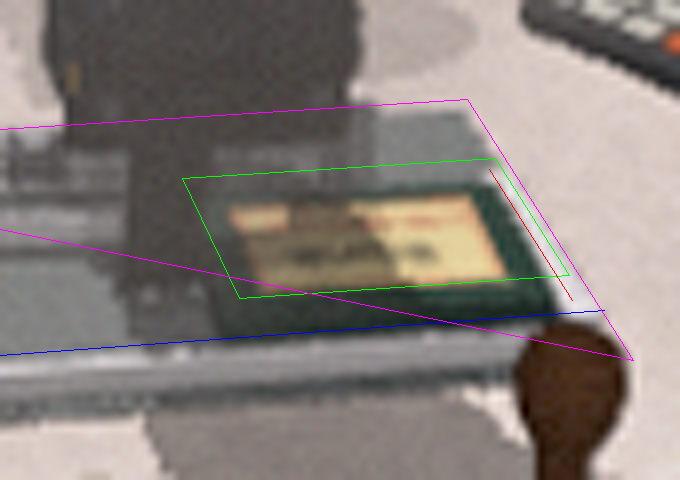

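View pics/f_side.png

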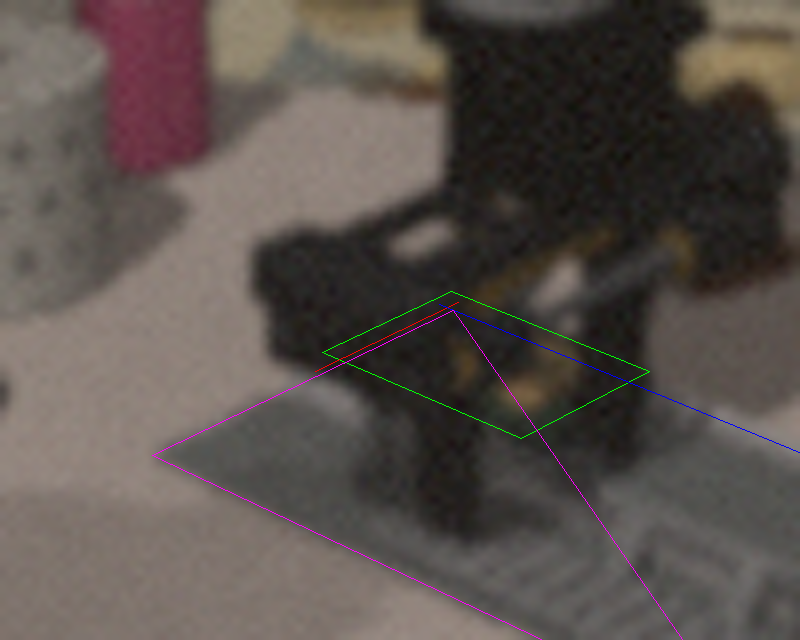

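```bash
python3 - <<'E'
from h import *
import cv2
o=robot.get_obs(); np.save('w2.npy',np.r_[o['position'],o['tool_rot']])
im=robot.camera("wrist")[:,:,::-1]; cv2.imwrite("pics/w2.png",cv2.resize(im,None,fx=1.5625,fy=1.5625,interpolation=cv2.INTER_CUBIC))
k=12
im=robot.camera('scene')[215:265,305:362,::-1]; cv2.imwrite('pics/g.png',cv2.resize(im,None,fx=k,fy=k,interpolation=cv2.INTER_CUBIC))
E
```

```text
(no output)
```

View pics/w2.png

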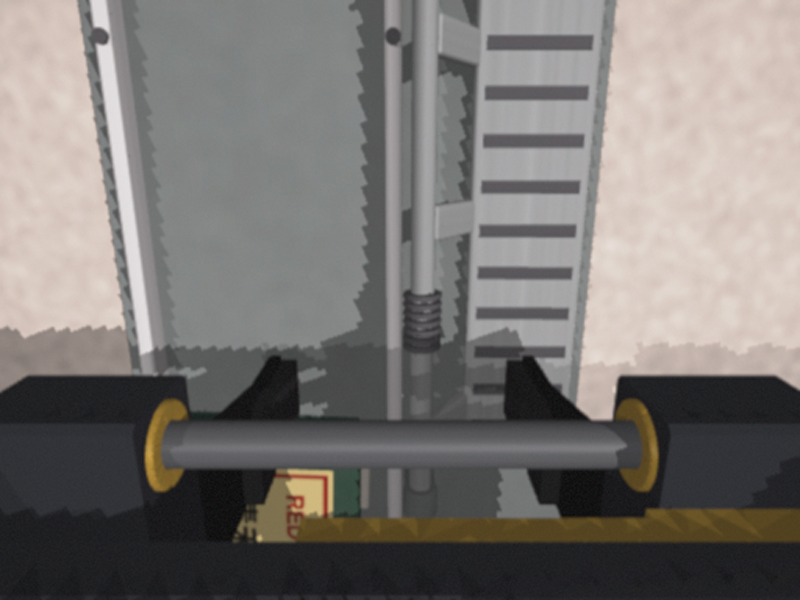

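View pics/g.png

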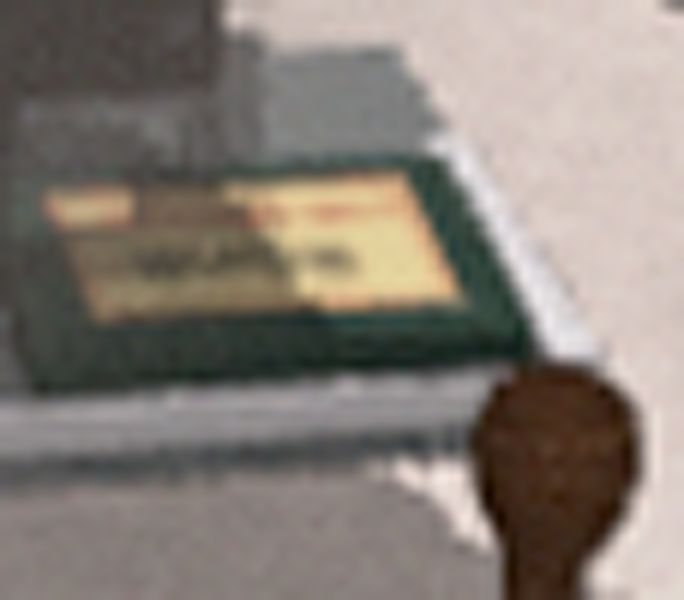

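```bash
python3 - <<'E'
from h import *
C=cam('scene');c,s=np.cos(-.382),np.sin(-.382)
def W(P): x,y,z=np.array(P)/1000; return np.array([.579+c*x-s*y,-.087+s*x+c*y,.085+z])
off=np.array([338.3,219.0])-.5-proj(C,W((130,105,3))); print(off)
def H(g,z):
    uv=np.array(g)/12+[305,215]-.5-off
    d=ray(C,uv,.085+z/1000)[:2]-[.579,-.087]; return (1000*np.array([c*d[0]+s*d[1],-s*d[0]+c*d[1]])).round(1)
print('pad front near/far',H((528,330),22),H((440,158),22))
print('stop outer top near/far',H((603,352),16),H((452,137),16))
print('stop visible inner at near',H((540,345),16))
print('pad rear near bottom',H((35,390),3))
E
```

```text
[-0.09111346  1.57805069]
pad front near/far [108.1 -39.7] [111.8  25.6]
stop outer top near/far [123.4 -39.8] [120.7  43.8]
stop visible inner at near [112.4 -35.8]
pad rear near bottom [ 19.6 -18.5]
```

Emit:
{"name": "carry_out", "arguments": {"moves": [[0.8,0,-0.1,-0.1,0,0,0],[0.8,0,-0.1,-0.2,0,0,0],[0.8,0,-0.1,-0.3,0,0,0],[0.8,0,-0.1,-0.4,0,0,0],[0.8,0,-0.1,-0.4,0,0,0]]}}

```text
time: 6.5
position: [0.6007, -0.0511, 0.1187]
tool_rot: [-0.58, -0.391, 0.4, 0.592]
ft_force: [-13.0, 4.9, 8.9]
grip_width: 0.0696
```

```bash
python3 - <<'E'
from h import *
import cv2
o=robot.get_obs(); c,s=np.cos(-.382),np.sin(-.382); d=o['position'][:2]-[.579,-.087]
T=R.from_quat(o['tool_rot']).as_matrix(); t=o['position']+T[:,1]*.025; e=t[:2]-[.579,-.087]
print('TCP',1000*(c*d[0]+s*d[1]),'tip',1000*(c*e[0]+s*e[1]),'yaw',np.arctan2(T[1,0],T[0,0])-np.pi/2,'Fx',o['ft_force'][:2]@[c,s],o['ft_force'],o['moment'])
k=12
im=robot.camera('scene')[215:265,305:362,::-1]; cv2.imwrite('pics/i.png',cv2.resize(im,None,fx=k,fy=k,interpolation=cv2.INTER_CUBIC))
E
```

```text
TCP 6.7970783206849905 tip 6.254235674139309 yaw -0.3846664795998711 Fx -13.915671546521775 [-13.0377206    4.87609844   8.93531943] [ 0.87320402  2.11331465 -0.27606907]
```

View pics/i.png

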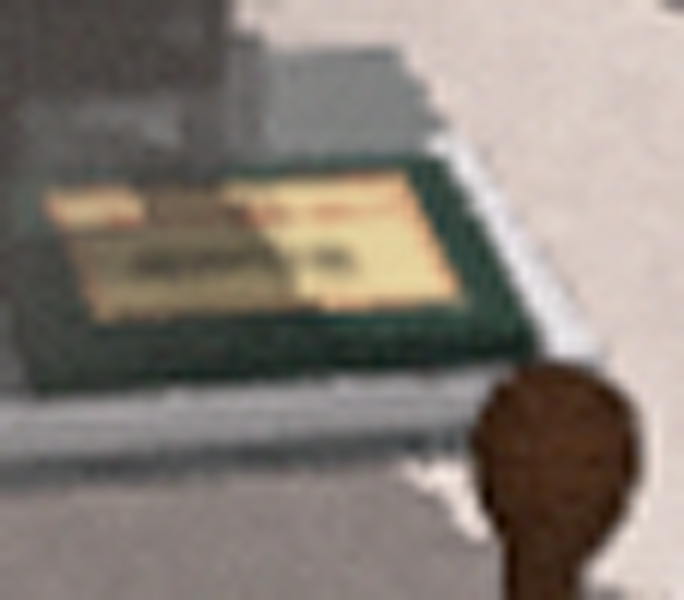

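Emit:
{"name": "carry_out", "arguments": {"moves": [[0.8,0,0,0.4,0,0,0],[0.8,0,0,0.8,0,0,0],[0.8,0,0,1.1,0,0,0]]}}

```text
time: 6.85
position: [0.5999, -0.0502, 0.1206]
tool_rot: [0.587, 0.396, -0.395, -0.586]
ft_force: [1.9, 1.0, 3.7]
grip_width: 0.0696
```

```bash
cat > st.py <<'E'
from h import *
o=robot.get_obs(); c,s=np.cos(-.382),np.sin(-.382); d=o['position'][:2]-[.579,-.087]
F,M=o['ft_force'],o['moment']
print('TCP',1000*(c*d[0]+s*d[1]),'tipz',1e3*(o['position'][2]-.11),'Fx',F[:2]@[c,s],'Fy',F[:2]@[-s,c],'Fz',F[2],'Mx',M[:2]@[c,s],'My',M[:2]@[-s,c],o['time'])
E
python3 st.py; python3 ov.py j
```

```text
TCP 5.6777235448405765 tipz 10.639792264376446 Fx 1.3464624276958719 Fy 1.6388517340633528 Fz 3.680058059956682 Mx 0.47709559562822623 My -0.3239243491389314 6.85
```

View pics/j_scene.png

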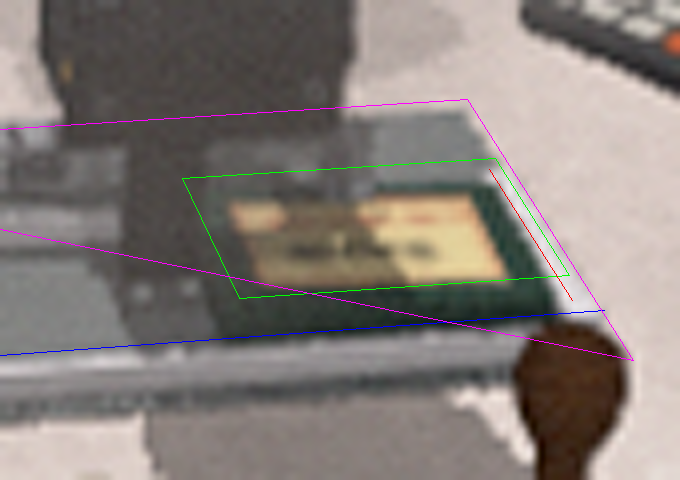

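Emit:
{"name": "carry_out", "arguments": {"moves": [[0.8,0,0.2,0.4,0,0,0],[0.8,0,0.2,0.8,0,0,0],[0.8,0,0.2,1.2,0,0,0],[0.8,0,0.2,1.2,0,0,0]]}}

```text
time: 7.35
position: [0.589, -0.0464, 0.1192]
tool_rot: [0.587, 0.396, -0.395, -0.585]
ft_force: [2.0, -1.3, 5.1]
grip_width: 0.0694
```

```bash
python3 st.py; python3 ov.py k
```

```text
TCP -5.865090672849327 tipz 9.200016738924594 Fx 2.3092781420842265 Fy -0.42943707128056124 Fz 5.115119150032174 Mx 0.2952408734367912 My -0.4990548151457872 7.35
```

Emit:
{"name": "carry_out", "arguments": {"moves": [[0.8,0,0,-0.3,0,0,0],[0.8,0,0,-0.6,0,0,0],[0.8,0,0,-0.6,0,0,0]]}}

```text
time: 7.75
position: [0.5894, -0.047, 0.1183]
tool_rot: [-0.583, -0.393, 0.398, 0.589]
ft_force: [-5.7, 1.9, 9.8]
grip_width: 0.0693
```

```bash
python3 st.py
```

```text
TCP -5.229565761668732 tipz 8.333713839654825 Fx -6.042674648024226 Fy -0.3404591989075634 Fz 9.825601450857718 Mx 0.3347387712825436 My 0.9924022933424398 7.75
```

View pics/k_scene.png

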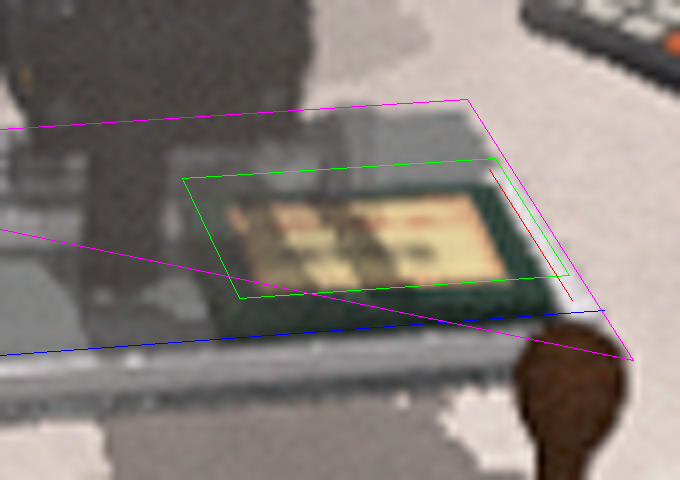

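View pics/k_side.png

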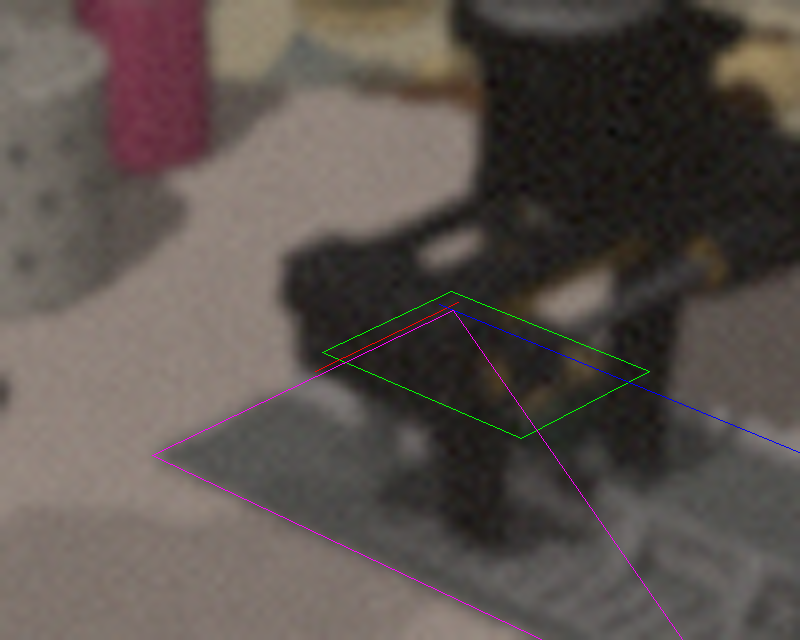

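Emit:
{"name": "carry_out", "arguments": {"moves": [[0.8,0,-0.2,0.6,0,0,0],[0.8,0,-0.7,0.6,0,0,0],[0.8,0,-1.2,0.6,0,0,0],[0.8,0,-1.7,0.6,0,0,0],[0.8,0,-2.2,0.6,0,0,0],[0.8,0,-3.0,0.6,0,0,0],[0.8,0,-5,0.6,0,0,0],[0.8,0,-7,0.6,0,0,0],[0.8,0,-9.0,0.6,0,0,0],[0.8,0,-11.0,0.6,0,0,0],[0.8,0,-13.0,-1.4,0,0,0],[0.8,0,-15.0,-4.4,0,0,0],[0.8,0,-15.0,-6.0,0,0,0],[0.8,0,-15.0,-8.0,0,0,0],[0.8,0,-15.0,-8.0,0,0,0],[0.8,0,-15.0,-8.0,0,0,0]]}}

```text
time: 9.35
position: [0.667, -0.078, 0.2681]
tool_rot: [-0.586, -0.395, 0.396, 0.587]
ft_force: [0.1, 0.4, -0.5]
grip_width: 0.0693
```

```bash
python3 - <<'E'
from h import *
import cv2
o=robot.get_obs(); np.save('w3.npy',np.r_[o['position'],o['tool_rot']]); print(o['position'],o['ft_force'],o['time'])
im=robot.camera("wrist")[:,:,::-1]; cv2.imwrite("pics/w3.png",cv2.resize(im,None,fx=1.5625,fy=1.5625,interpolation=cv2.INTER_CUBIC))
E
python3 ov.py m
```

```text
[ 0.66701545 -0.07796847  0.26812454] [ 0.13556996  0.41010347 -0.51349786] 9.35
```

View pics/w3.png

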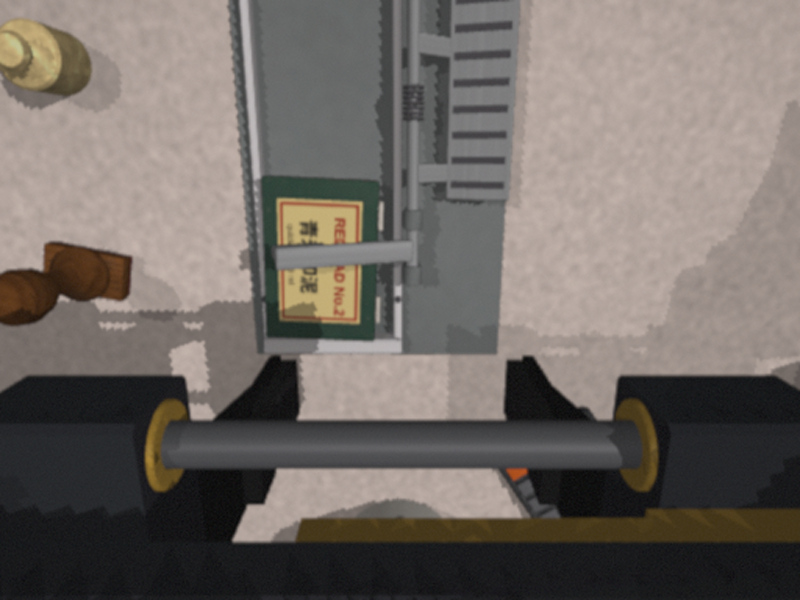

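View pics/m_scene.png

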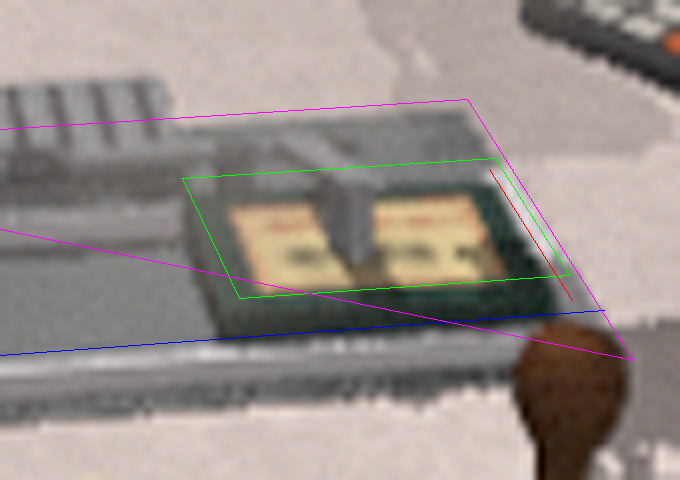

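View pics/m_side.png

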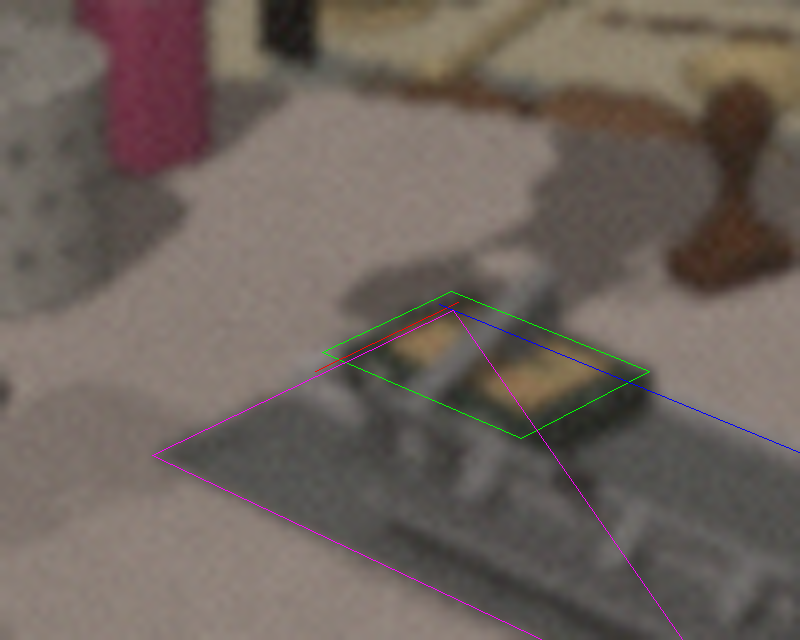

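```bash
python3 - <<'E'
from h import *
w=np.load('w3.npy'); C=cam('wrist',w[:3],w[3:]); c,s=np.cos(-.382),np.sin(-.382)
def H(uv,z):
    d=ray(C,np.array(uv)/1.5625,.085+z/1000)[:2]-[.579,-.087]; return (1000*np.array([c*d[0]+s*d[1],-s*d[0]+c*d[1]])).round(1)
print('corner 130,105',H((497,353),3))
print('pad front',H((268,338),22),H((374,340),22),'rear',H((263,177),22),H((379,181),22))
print('gate',H((276,258),22)); print('stop outer',H((330,353),16))
E
python3 - <<'E'
import cv2
im=cv2.imread('pics/w3.png')[160:370,230:510];cv2.imwrite('pics/w3c.png',cv2.resize(im,None,fx=2.8,fy=2.8,interpolation=cv2.INTER_CUBIC))
E
```

```text
corner 130,105 [128.8 104. ]
pad front [111.3 -38.3] [112.7  25.6] rear [ 16.7 -34.3] [18.9 29.8]
gate [ 62.3 -30.2]
stop outer [123.5  -2.1]
```

View pics/w3c.png

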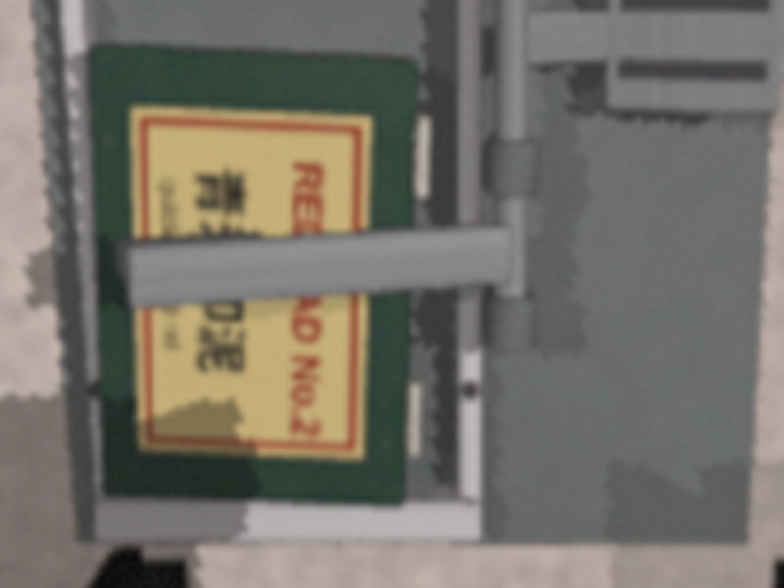

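```bash
python3 -c "
from rig import robot
print(robot.hand_in(), robot.get_obs()['time'])"
```

```text
the job is handed in; nothing more can be done
the job is handed in; nothing more can be done
```

The pad is in its holder against the stop, the flap has sprung down onto it, and the job is handed in; it reports no verdict.

**What I did:** I pressed the bar down with the left fingertip, which raised the gate while the pad was still in front of it. The right fingertip then pushed the pad under the gate. At the stop it stalled: the push rose to about 14 N along the lane and the pad did not move. I backed off and lifted clear, about 9.4 s in.

**Last checks:**
- **Pad position:** the wrist view puts the pad's origin at about holder x = 65–66 mm, y = −3 to −4 mm, so roughly 4 mm from home. It lies flat and is turned by about 0.03–0.06 rad.
- **Flap:** the gate rests on the lid. I judged this from the pictures; the flap angle and contact force were not measured.
- **Robot:** about 0.7 N on the wrist sensor, so the arm is touching nothing.
- **Bystanders:** nothing came near them. The brass weight and wooden stamp look unmoved in the last pictures; I did not measure them, and did not look closely at the stapler and marker.

**Disagreements:** the scene camera is off by about 1.6 pixels and put the pad's front edge 3–7 mm short of the stop. Taking the finger as 19 mm wide, the arm's position also put the pad about 3 mm short. I relied on the closer wrist view and the push force.

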